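Swap three containers round on the paint-mixing bench

ROBOT

A 6-joint arm with a two-finger parallel gripper is mounted at the origin on the work surface. World frame = base frame: x ahead of the robot, y to its left, z up, the work surface at z = 0. Lengths are in m, angles in rad, forces in N, time in s.
With the tool pointing down it reaches from about 0.35 to 0.775 m from the base axis. Payload 7.3 kg.
Tool frame: the origin (TCP) lies between the finger pads; the fingertips stand 17 mm ahead of it and the grasp point (between the pads) lies 2 mm behind it (ctrl.nose_length is the distance from the TCP to the fingertips, in m); z points along the fingers, y is the line along which they close (so a half turn about z gives the same grasp; the last joint's range is limited). The gripper opens to 92 mm and grips with 3 to 60 N. Pads are 19 mm wide; open, the fingers measure 130 mm over their backs; the gripper's body (75 mm by 190 mm) begins 47 mm behind the grasp point.
Start: joints at [-1.285, 0.342, 1.524, -0, 1.275, -0.146], TCP at [0.22, -0.477, 0.244] pointing down, gripper open.
Joint ranges: [-2.53, 2.53], [-0.77, 2.02], [0.04, 2.7], [-1, 4.14], [0.28, 2.66], [-3.11, 3.11]. Speed limits (rad/s): [2.57, 2.57, 3.14, 3.14, 3.14, 3.14].

INTERFACE

Orientations are given as [roll, pitch, yaw] about the fixed x, y, z axes, in that order (R = Rz(yaw) Ry(pitch) Rx(roll)).
In Python, from cell import ctrl gives the robot as it stands.
- The arm moves only by the tool send_rows, never from a script. Its argument "rows" is a list that holds one entry, the list of rows, each a list of 6 numbers: the shift along the tool's x, y, z in units of 25 mm (1.0 is 25 mm), then the turn, a rotation vector about the tool's x, y, z in units of 0.08 rad (1.0 is 0.08 rad). In form: [[[x, y, z, wx, wy, wz], ...]]. A call has 1 to 8 rows; each row shifts and turns the commanded pose from where the row before left it, along the tool's axes as they then stand; what a row does not reach is not made up. A row lasts 1/10 s, in which the tool goes at most 50 mm and 8.59 degrees, less where a joint would pass 70% of its speed; a pose out of reach is approached as far as the arm can. A call with a number of a shift or a turn outside -1 to 1 is refused whole. A call with a gripper value outside its range is refused whole. "hand" is the opening, from 0 (shut) to 1 (fully open), set as the call begins (left out, the last holds). The fingers move at their own pace and stop on an object; "newtons" is the grip in N (left out, the last holds). Time passes only in rows, so rows that do not move let the fingers close. It gives the time, the measured TCP pose, the force, the opening and the grip force at its end, in the units of the state.
- ctrl.observe(): the state, without advancing time (a new reading comes with each control period).
- ctrl.snapshot(name): name is "side" or "top"; returns the picture (480x640x3 uint8, red, green, blue); there is no depth.
- ctrl.calibration(name): a dict with "vertical_fov" (degrees; the focal length in pixels is half the picture's height over the tangent of half this angle, whatever the lens; pixels are square), "cx", "cy" (the principal point, pixels), "pose" (4x4, takes a point from camera to world coordinates). Camera axes: x right, y down, z forward; pixel columns grow to the right and rows downward; lengths in m; the calibration is good to about 2 mm. A picture is of the moment at which its call begins. calibration takes no time and is no camera call.
- ctrl.job_done(): hands the job in; it is judged then, once.
The state is a dict: "time_s": time; "joint_positions": joint angles; "joint_vel": joint speeds; "joint_efforts": joint torques, N m; "ee_pos": TCP position; "orientation": TCP orientation; "contact_force": force on the tool from outside, world axes, zero at the start; "wrist_torque": the same for the moment, N m; "gripper_width": finger opening in m; "finger_force": force on a finger pad.
Only numpy, scipy, OpenCV 4.12 (cv2) and the standard library are available. Lean on these libraries where they do the work, as an engineer would, in place of code of your own. Each camera call takes 0.05 s, during which the arm holds its last target. There are 200 camera calls.

TASK

Set the paint-mixing bench up for the next batch: the round tin belongs on the weighing scale, the rectangular thinner can in the metal drip tray with its long side along the tray's long side, and the bottle on the round shaker, each standing upright in the middle of its place. At the start each stands on another's place; the flat square rubber mat is free for parking one on the way and ends up empty. Keep the containers upright all the time and leave the masking tape, the white cup and the red test panel where they are.

Things in the scene. Friction and masses are not known exactly. Their poses are not given: they have to be found in the camera images.
- tin: short round steel paint tin with a flat lid and a paper band, loose: 64 mm diameter, 75 mm high in all (plain side wall up to 70 mm), 0.3 to 0.55 kg. Origin at the centre of its underside, z up. Grip it across the diameter in any direction, fingers from above, best 50 to 60 mm above its underside. It starts in the drip tray
- bottle: slim grey plastic bottle with a white screw cap and a paper band, loose: body 52 mm diameter and straight up to 90 mm, then a shoulder, cap 30 mm diameter, 125 mm high in all, 0.18 to 0.35 kg. Origin at the centre of its underside, z up. Best gripped across the body about 78 mm above its underside. It starts on the scale
- can: flat rectangular aluminium thinner can with a small black cap, loose: 62 mm (its x) by 36 mm (its y), body 90 mm high, cap 20 mm diameter at x = -14 mm up to 105 mm, 0.22 to 0.41 kg. Origin at the centre of its underside, z up, x along its long side. Best gripped across its 36 mm (y) about 70 mm above its underside. It starts on the shaker, turned anyhow
- scale: weighing scale, fixed: white case 147 mm (x) by 150 mm (y) with a square steel pan 110 x 110 mm on top and a black display strip on the -x side. Origin at bench level under the centre of the pan; the pan's top is 45 mm above the origin. Home of the tin
- tray: rectangular aluminium drip tray, fixed: 140 mm (x, its long side) by 105 mm (y), open top, rim 12 mm high, walls 4 mm thick. Origin at the centre of its underside at bench level; the inner floor is 4 mm above the origin. Home of the can
- shaker: round bench shaker, fixed: grey foot 128 mm diameter with a black rubber disc 110 mm diameter on top and a small black knob on its side. Origin at bench level under the disc's centre; the disc's top is 50 mm above the origin. Home of the bottle
- mat: square flat black rubber mat, fixed: 110 x 110 mm, 6 mm thick; the free spot, empty at the start. Origin at the centre of its underside at bench level, its top is 6 mm above
- tape: roll of green masking tape lying flat, loose bystander: 90 mm outer diameter, 64 mm hole, 24 mm high. Origin at the centre of its underside
- cup: empty white mixing cup, loose bystander: 72 mm diameter at the rim, 85 mm high. Origin at the centre of its underside
- panel: small red painted test panel lying flat, loose bystander: 100 x 70 mm, 12 mm high. Origin at the centre of its underside
Things that resemble listed ones, but are neither listed nor needed, are in the scene too. What is shaped like the bottle but green is not meant.

How it is judged:
By the outcome, as a careful person would: the job done as asked, in the order asked, and still so for the second after the job is handed in, with the robot touching nothing.
It also fails if it takes over 99 s, if anything falls off the work surface, if the arm or the gripper's body presses on something with over 40 N, if the wrist force passes 120 N, or if a joint passes its speed limit or range.

## Working session

There is one attempt and no reset: what is moved stays moved. The work goes in short steps, Python scripts to look and compute and a tool call to move; the robot and the scene stay as the last step left them, time stands still between calls to the robot, and variables do not carry over. Pictures are saved under pics/ and viewed, at most 14 in all, crops included, and the job is handed in when it is done.

Besides the shell and the picture viewer there is one more tool, called after "Emit:" by a JSON object that holds its "method" and its "body". send_rows: Moves the arm, as the interface text tells. Its arguments: {"type":"object","properties":{"rows":{"type":"array","items":{"type":"array","items":{"type":"array","items":{"type":"number"}}}},"hand":{"type":"number"},"newtons":{"type":"number"}},"required":["rows"]}

```bash
mkdir -p pics; ls
cat > h.py <<'E'
import numpy as np, cv2
from cell import ctrl
def snap(n,f):
    im=ctrl.snapshot(n); cv2.imwrite(f'pics/{f}.png',im[:,:,::-1]); return im
def w(n,u,v,z):
    c=ctrl.calibration(n); f=240/np.tan(np.radians(c['vertical_fov'])/2); P=np.array(c['pose'])
    d=P[:3,:3]@[(u-c['cx'])/f,(v-c['cy'])/f,1]; o=P[:3,3]; return np.round(o+d*(z-o[2])/d[2],4)
def px(n,p):
    c=ctrl.calibration(n); f=240/np.tan(np.radians(c['vertical_fov'])/2); P=np.array(c['pose'])
    q=P[:3,:3].T@(np.array(p)-P[:3,3]); return np.round([c['cx']+f*q[0]/q[2],c['cy']+f*q[1]/q[2]],1)
E
python3 - <<'E'
from h import *
for n in('top','side'):
    snap(n,n+'0'); print(n,ctrl.calibration(n))
print(ctrl.observe())
E
```

```text
pics
top {'vertical_fov': 57.07930889127865, 'cx': 320.50878663263205, 'cy': 230.92662672915748, 'pose': array([[ 2.94227865e-02, -9.95859002e-01,  8.60182935e-02,
         5.21333924e-01],
       [-9.99566865e-01, -2.92604663e-02,  3.14751259e-03,
         6.76463360e-02],
       [-6.17543369e-04, -8.60736446e-02, -9.96288586e-01,
         9.07849701e-01],
       [ 0.00000000e+00,  0.00000000e+00,  0.00000000e+00,
         1.00000000e+00]])}
side {'vertical_fov': 46.37896608124676, 'cx': 322.36866392678706, 'cy': 225.75515774357422, 'pose': array([[-0.99645614, -0.05967857,  0.05927591,  0.49395833],
       [-0.08404852,  0.67863072, -0.72965484,  1.00231394],
       [ 0.0033183 , -0.7320511 , -0.68124165,  0.96394674],
       [ 0.        ,  0.        ,  0.        ,  1.        ]])}
{'time_s': 0.1, 'joint_positions': array([-1.28502298e+00,  3.42700048e-01,  1.52493435e+00,  2.44063535e-05,
        1.27543023e+00, -1.45977177e-01]), 'joint_vel': array([ 7.56156237e-05, -1.17670282e-03, -2.77466176e-03,  1.07954906e-03,
       -1.26508327e-04, -1.22992612e-04]), 'joint_efforts': array([ 2.14478932e-03, -4.32005739e+01, -2.44694620e+01,  7.19344709e-02,
        5.26243402e-02, -5.62675666e-05]), 'ee_pos': array([ 0.21962915, -0.47646348,  0.24308557]), 'orientation': array([-3.14013973e+00, -2.37203573e-04,  4.31743228e-01]), 'contact_force': array([-0.71096668,  0.15301855, -0.03398891]), 'wrist_torque': array([ 0.00052384,  0.03676391, -0.06461284]), 'finger_force': 0.0, 'gripper_width': 0.09176342107834902}
```

View pics/top0.png

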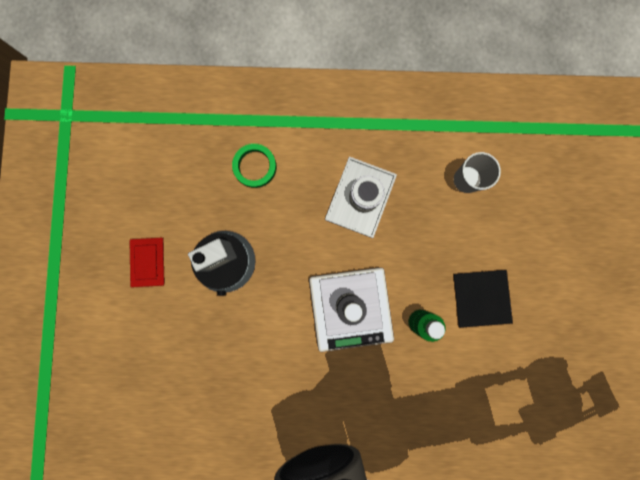

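View pics/side0.png

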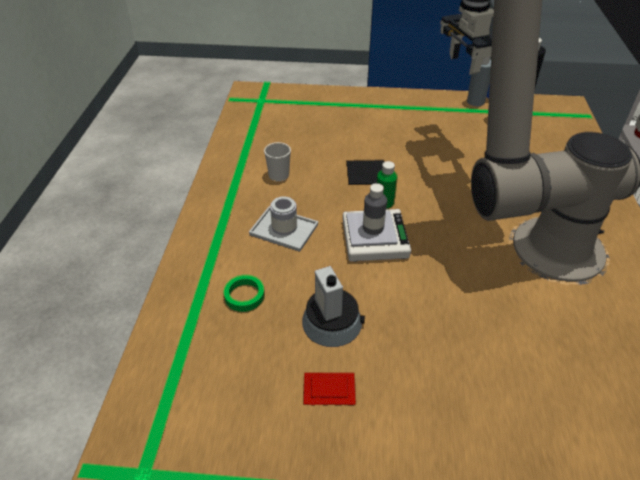

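Pictures: in the top view the tin stands in the tray at (367,191), the grey bottle on the scale at (352,312), and the can on the shaker at (212,255). The mat is at (483,298), the tape at (255,166), the cup at (478,172) and the panel at (147,262).
Possible mix-ups:
- Bottle: grey (352,312) or green (432,329). The grey one is meant.
- Tin: tin (367,191) or white cup (478,172). The tin in the tray is meant.
- Mat: only the black square (483,298).

Checking this in an enlarged crop.

Run:
```python
from h import *
im=cv2.imread('pics/top0.png')
a=cv2.resize(im[225:360,180:400],None,fx=3.6,fy=3.6,interpolation=cv2.INTER_CUBIC); cv2.imwrite('pics/c1.png',a)
b=cv2.resize(im[145:335,320:530],None,fx=3,fy=3,interpolation=cv2.INTER_CUBIC); cv2.imwrite('pics/c2.png',b)
```

```text
(no output)
```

View pics/c1.png

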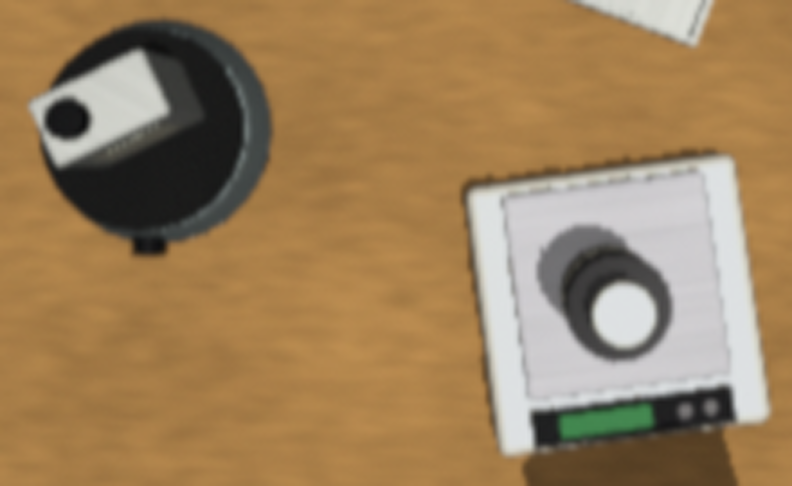

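View pics/c2.png

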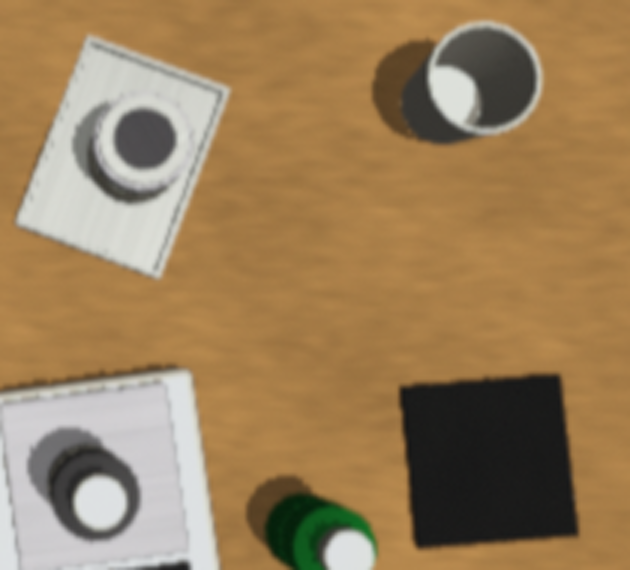

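The crops confirm it: the grey bottle with the white cap is on the scale, the green one stands free beside it, and the tin with its flat lid is in the tray. Can corners in crop 1 are (140,47), (168,113), (60,168) and (30,104).

Run:
```python
from h import *
def c(k,U,V,z):
    o,s=((180,225),3.6) if k==1 else ((320,145),3)
    return w('top',(U+.5)/s-.5+o[0],(V+.5)/s-.5+o[1],z)
def poly(n,k,pts,z):
    p=np.array([c(k,*q,z) for q in pts]); e=np.roll(p,-1,0)-p
    print(n,p.mean(0),'sides',np.linalg.norm(e,axis=1).round(4),'ang',np.degrees(np.arctan2(e[:,1],e[:,0])).round(1))
poly('can',1,[(140,47),(168,113),(60,168),(30,104)],.14); print('cap',c(1,67,117,.155))
print('shaker',c(1,143,128,.05),c(1,245,128,.05))
poly('pan',1,[(502,198),(700,170),(730,372),(530,398)],.045)
print('bottle cap',c(1,624,314,.17),'body',c(1,617,307,.135))
poly('tray',2,[(90,36),(230,88),(160,277),(16,223)],.012)
print('tin',c(2,143,140,.079))
poly('mat',2,[(400,387),(560,375),(578,534),(416,547)],.006)
print('green',c(2,349,553,.125),'cup',c(2,485,77,.085), 'tape',w('top',255,166,.024),'panel',w('top',147,262,.012))
# side checks
for n,p in dict(tin=(*c(2,143,140,.079)[:2],.079),bottle=(*c(1,624,314,.17)[:2],.17),cancap=(*c(1,67,117,.155)[:2],.155)).items(): print(n,px('side',p))
im=cv2.imread('pics/side0.png'); cv2.imwrite('pics/c3.png',cv2.resize(im[155:345,215:420],None,fx=3,fy=3,interpolation=cv2.INTER_CUBIC))
```

```text
can [0.540525 0.265625 0.14    ] sides [0.035  0.0579 0.0343 0.0595] ang [-154.6  118.8   28.   -60.6]
cap [0.5354 0.2769 0.155 ]
shaker [0.5327 0.2649 0.05  ] [0.5343 0.2099 0.05  ]
pan [0.4566 0.008  0.045 ] sides [0.108  0.1086 0.1078 0.1072] ang [ -80.3 -170.4   99.     9.7]
bottle cap [0.4525 0.0124 0.17  ] body [0.4524 0.0132 0.135 ]
tray [ 0.67205  -0.010525  0.012   ] sides [0.1027 0.1391 0.1044 0.1393] ang [-109.1  160.9   71.   -19.8]
tin [ 0.671  -0.0164  0.079 ]
mat [ 0.472375 -0.26125   0.006   ] sides [0.1091 0.1067 0.1093 0.1072] ang [ -84.1 -173.9   96.2    5.9]
green [ 0.423  -0.1366  0.125 ] cup [ 0.7164 -0.2308  0.085 ] tape [0.7264 0.2077 0.024 ] panel [0.5252 0.42   0.012 ]
tin [283.7 203.4]
bottle [376.5 186.6]
cancap [331.2 276.2]
```

View pics/c3.png

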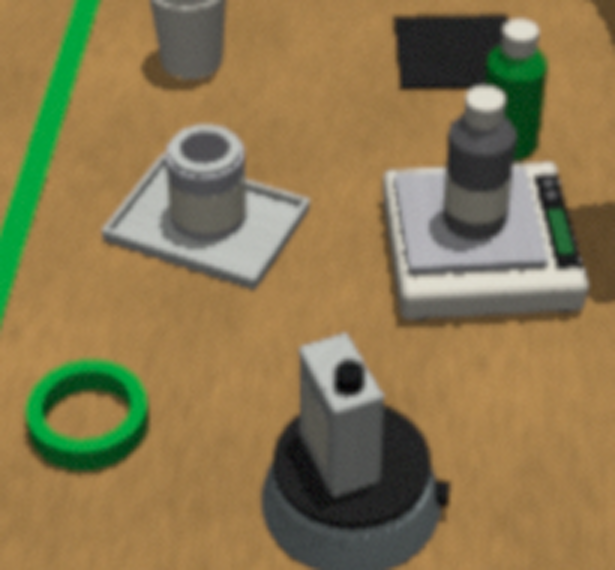

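Side view agrees: the tin top at (283,204), bottle cap at (377,188) and can cap at (331,277) match the projected points within 2 px. Plan: bottle to the mat, tin to the scale, can to the tray, bottle to the shaker. First the approach to above the bottle.

Emit:
{"method": "send_rows", "body": {"rows": [[[0.4, -0.33, 0, 0, 0, 0], [0.83, -0.69, 0, 0, 0, 0], [0.83, -0.69, 0, 0, 0, 0], [0.83, -0.69, 0, 0, 0, 0], [0.83, -0.69, 0, 0, 0, 0], [0.83, -0.69, 0, 0, 0, 0], [0.83, -0.69, 0, 0, 0, 0], [0.83, -0.69, 0, 0, 0, 0]]], "hand": 1, "newtons": 30}}

```text
time_s: 0.9
ee_pos: [0.307, -0.2927, 0.2436]
orientation: [-3.141, -0.0, 0.432]
contact_force: [0.7, -0.6, 0.2]
gripper_width: 0.0916
finger_force: 0.0
```

Emit:
{"method": "send_rows", "body": {"rows": [[[0.9, -0.75, 0, 0, 0, 0], [0.9, -0.75, 0, 0, 0, 0], [0.9, -0.75, 0, 0, 0, 0], [0.9, -0.75, 0, 0, 0, 0], [0.9, -0.75, 0, 0, 0, 0], [0.9, -0.75, 0, 0, 0, 0], [0.9, -0.75, 0, 0, 0, 0], [0.9, -0.75, 0, 0, 0, 0]]]}}

```text
time_s: 1.7
ee_pos: [0.4073, -0.0812, 0.2436]
orientation: [-3.141, 0.0, 0.432]
contact_force: [-0.4, 1.4, 0.3]
gripper_width: 0.0915
finger_force: 0.0
```

Emit:
{"method": "send_rows", "body": {"rows": [[[0.9, -0.75, 0, 0, 0, 0], [0.9, -0.75, 0, 0, 0, 0], [0.9, -0.75, 0, 0, 0, 0], [0.54, -0.47, 0, 0, 0, 0], [0, 0, 0, 0, 0, 0], [0, 0, 0, 0, 0, 0]]]}}

```text
time_s: 2.3
ee_pos: [0.4519, 0.0129, 0.2435]
orientation: [-3.142, 0.001, 0.433]
contact_force: [-0.0, -0.2, 0.7]
gripper_width: 0.0921
finger_force: 0.0
```

Emit:
{"method": "send_rows", "body": {"rows": [[[0, 0, 0.8, 0, 0, 0], [0, 0, 0.9, 0, 0, 0], [0, 0, 0.9, 0, 0, 0], [0, 0, 0.9, 0, 0, 0], [0, 0, 0.8, 0, 0, 0], [0, 0, 0.6, 0, 0, 0], [0, 0, 0, 0, 0, 0]]]}}

```text
time_s: 3.0
ee_pos: [0.4508, 0.0119, 0.1197]
orientation: [-3.14, 0.004, 0.43]
contact_force: [-0.7, 0.1, 0.3]
gripper_width: 0.0922
finger_force: 0.0
```

Emit:
{"method": "send_rows", "body": {"rows": [[[0, 0, 0, 0, 0, 0], [0, 0, 0, 0, 0, 0], [0, 0, 0, 0, 0, 0], [0, 0, 0, 0, 0, 0], [0, 0, 0, 0, 0, 0], [0, 0, 0, 0, 0, 0]]], "hand": 0, "newtons": 25}}

```text
time_s: 3.6
ee_pos: [0.4526, 0.0126, 0.1214]
orientation: [3.142, -0.0, 0.432]
contact_force: [-0.5, 1.2, 1.8]
gripper_width: 0.0518
finger_force: 24.9
```

Emit:
{"method": "send_rows", "body": {"rows": [[[0, 0, -0.3, 0, 0, 0], [0, 0, -0.5, 0, 0, -1], [0, 0, -0.6, 0, 0, -1], [0, 0, -0.6, 0, 0, -1], [0, 0, -0.6, 0, 0, -1], [0, 0, -0.6, 0, 0, -1], [0, 0, -0.6, 0, 0, -1], [0, 0, -0.6, 0, 0, -1]]]}}

```text
time_s: 4.4
ee_pos: [0.4522, 0.0126, 0.2319]
orientation: [-3.141, 0.0, 0.995]
contact_force: [0.0, 0.7, -3.1]
gripper_width: 0.0514
finger_force: 24.9
```

Emit:
{"method": "send_rows", "body": {"rows": [[[0, 0, 0, 0, 0, -1], [0, 0, 0, 0, 0, -1], [0, 0, 0, 0, 0, -1], [-0.4, 0.17, 0, 0, 0, 0], [-0.8, 0.35, 0, 0, 0, 0], [-0.9, 0.39, 0, 0, 0, 0], [-0.9, 0.39, 0, 0, 0, 0], [-0.9, 0.39, 0, 0, 0, 0]]]}}

```text
time_s: 5.2
ee_pos: [0.4597, -0.0951, 0.2313]
orientation: [-3.141, 0.0, 1.229]
contact_force: [0.6, 0.4, -2.9]
gripper_width: 0.0516
finger_force: 24.9
```

Emit:
{"method": "send_rows", "body": {"rows": [[[-0.9, 0.39, 0, 0, 0, 0], [-0.9, 0.39, 0, 0, 0, 0], [-0.9, 0.39, 0, 0, 0, 0], [-0.9, 0.39, 0, 0, 0, 0], [-0.9, 0.39, 0, 0, 0, 0], [-0.9, 0.39, 0, 0, 0, 0], [-0.7, 0.3, 0, 0, 0, 0], [-0.33, 0.14, 0, 0, 0, 0]]]}}

```text
time_s: 6.0
ee_pos: [0.4717, -0.2702, 0.231]
orientation: [-3.141, 0.0, 1.229]
contact_force: [-0.9, 1.3, -4.0]
gripper_width: 0.0515
finger_force: 24.9
```

Emit:
{"method": "send_rows", "body": {"rows": [[[0, 0, 0.4, 0, 0, 0], [0, 0, 0.9, 0, 0, 0], [0, 0, 0.9, 0, 0, 0], [0, 0, 0.9, 0, 0, 0], [0, 0, 0.9, 0, 0, 0], [0, 0, 0.9, 0, 0, 0], [0, 0, 0.6, 0, 0, 0], [0, 0, 0.1, 0, 0, 0]]]}}

```text
time_s: 6.8
ee_pos: [0.4708, -0.2661, 0.0889]
orientation: [-3.137, -0.002, 1.232]
contact_force: [-0.6, -0.3, -2.6]
gripper_width: 0.0518
finger_force: 24.9
```

Emit:
{"method": "send_rows", "body": {"rows": [[[0, 0, 0.2, 0, 0, 0], [0, 0, 0.12, 0, 0, 0], [0, 0, 0, 0, 0, 0], [0, 0, 0, 0, 0, 0]]]}}

```text
time_s: 7.2
ee_pos: [0.4723, -0.2683, 0.0838]
orientation: [3.141, 0.0, 1.232]
contact_force: [-0.4, 0.1, -2.5]
gripper_width: 0.0514
finger_force: 24.9
```

Emit:
{"method": "send_rows", "body": {"rows": [[[0, 0, 0.05, 0, 0, 0], [0, 0, 0.04, 0, 0, 0], [0, 0, 0, 0, 0, 0]]]}}

```text
time_s: 7.5
ee_pos: [0.4724, -0.2686, 0.0823]
orientation: [3.14, 0.001, 1.232]
contact_force: [-2.1, 0.8, 6.4]
gripper_width: 0.0518
finger_force: 25.0
```

Emit:
{"method": "send_rows", "body": {"rows": [[[0, 0, 0, 0, 0, 0], [0, 0, 0, 0, 0, 0], [0, 0, 0, 0, 0, 0], [0, 0, 0, 0, 0, 0], [0, 0, 0, 0, 0, 0]]], "hand": 1}}

```text
time_s: 8.0
ee_pos: [0.4721, -0.2682, 0.0809]
orientation: [3.142, 0.0, 1.232]
contact_force: [0.2, 0.4, -0.3]
gripper_width: 0.0869
finger_force: 0.0
```

Emit:
{"method": "send_rows", "body": {"rows": [[[0, 0, -0.5, 0, 0, 0], [0, 0, -0.8, 0, 0, 0], [0, 0, -0.9, 0, 0, 0], [0, 0, -0.9, 0, 0, 0], [0, 0, -0.6, 0, 0, 0], [0.5, 0.17, 0, 0, 0, 0], [0.9, 0.31, 0, 0, 0, 0], [0.9, 0.31, 0, 0, 0, 0]]]}}

```text
time_s: 8.8
ee_pos: [0.5103, -0.2193, 0.1732]
orientation: [-3.141, -0.0, 1.231]
contact_force: [0.2, 0.5, 0.5]
gripper_width: 0.0919
finger_force: 0.0
```

Emit:
{"method": "send_rows", "body": {"rows": [[[0.9, 0.31, 0, 0, 0, 0], [0.9, 0.31, 0, 0, 0, 0], [0.9, 0.31, 0, 0, 0, 0], [0.9, 0.31, 0, 0, 0, 0], [0.9, 0.31, 0, 0, 0, 0], [0.9, 0.31, 0, 0, 0, 0], [0.9, 0.31, 0, 0, 0, 0], [0.9, 0.31, 0, 0, 0, 0]]]}}

```text
time_s: 9.6
ee_pos: [0.6285, -0.0694, 0.1726]
orientation: [-3.14, -0.0, 1.232]
contact_force: [0.5, -0.3, 0.2]
gripper_width: 0.0919
finger_force: 0.0
```

Emit:
{"method": "send_rows", "body": {"rows": [[[0.9, 0.31, 0, 0, 0, 0], [0.9, 0.31, 0, 0, 0, 0], [0.84, 0.26, 0, 0, 0, 0], [0, 0, 0, 0, 0, 0], [0, 0, 0, 0, 0, 0]]]}}

```text
time_s: 10.1
ee_pos: [0.6704, -0.0155, 0.1725]
orientation: [-3.14, 0.001, 1.233]
contact_force: [0.3, -0.3, -0.1]
gripper_width: 0.0917
finger_force: 0.0
```

Emit:
{"method": "send_rows", "body": {"rows": [[[0, 0, 0.5, 0, 0, 0], [0, 0, 0.9, 0, 0, 0], [0, 0, 0.9, 0, 0, 0], [0, 0, 0.9, 0, 0, 0], [0, 0, 0.9, 0, 0, 0], [0, 0, 0.5, 0, 0, 0], [0, 0, 0, 0, 0, 0]]]}}

```text
time_s: 10.8
ee_pos: [0.6691, -0.0169, 0.0559]
orientation: [-3.137, 0.001, 1.231]
contact_force: [0.1, -1.3, -0.4]
gripper_width: 0.0919
finger_force: 0.0
```

Emit:
{"method": "send_rows", "body": {"rows": [[[0, 0, 0, 0, 0, 0], [0, 0, 0, 0, 0, 0], [0, 0, 0, 0, 0, 0], [0, 0, 0, 0, 0, 0], [0, 0, 0, 0, 0, 0]]], "hand": 0, "newtons": 35}}

```text
time_s: 11.3
ee_pos: [0.6712, -0.0164, 0.0593]
orientation: [3.14, -0.0, 1.232]
contact_force: [-0.5, 0.2, 2.6]
gripper_width: 0.0623
finger_force: 35.0
```

Emit:
{"method": "send_rows", "body": {"rows": [[[0, 0, -0.3, 0, 0, 0], [0, 0, -0.6, 0, 0, 0], [0, 0, -0.9, 0, 0, 0], [0, 0, -0.9, 0, 0, 0], [0, 0, -0.9, 0, 0, 0], [-0.1, -0.4, 0, 0, 0, 0], [-0.17, -0.75, 0, 0, 0, 0], [-0.2, -0.9, 0, 0, 0, 0]]]}}

```text
time_s: 12.1
ee_pos: [0.6184, -0.0105, 0.1494]
orientation: [3.14, -0.0, 1.232]
contact_force: [1.2, -0.5, -3.0]
gripper_width: 0.0624
finger_force: 35.0
```

Emit:
{"method": "send_rows", "body": {"rows": [[[-0.2, -0.9, 0, 0, 0, 0], [-0.2, -0.9, 0, 0, 0, 0], [-0.2, -0.9, 0, 0, 0, 0], [-0.2, -0.9, 0, 0, 0, 0], [-0.2, -0.9, 0, 0, 0, 0], [-0.2, -0.9, 0, 0, 0, 0], [-0.2, -0.7, 0, 0, 0, 0], [-0.06, -0.26, 0, 0, 0, 0]]]}}

```text
time_s: 12.9
ee_pos: [0.4551, 0.0082, 0.1493]
orientation: [3.142, 0.0, 1.232]
contact_force: [-0.2, 0.4, -3.1]
gripper_width: 0.0627
finger_force: 35.0
```

Emit:
{"method": "send_rows", "body": {"rows": [[[0, 0, 0, 0, 0, 0], [0, 0, 0, 0, 0, 0]]]}}

```text
time_s: 13.1
ee_pos: [0.4577, 0.0078, 0.1491]
orientation: [3.14, -0.0, 1.232]
contact_force: [0.8, 0.3, -3.0]
gripper_width: 0.0627
finger_force: 35.0
```

Run:
```python
from h import *
snap('top','t1'); im=snap('side','s1')
p=ctrl.observe()['ee_pos']; print(p,px('side',p),px('side',(.4566,.008,.045)))
a=cv2.imread('pics/s1.png')[130:300,300:480]; cv2.imwrite('pics/s1c.png',cv2.resize(a,None,fx=3.4,fy=3.4,interpolation=cv2.INTER_CUBIC))
```

```text
[0.45757331 0.0077752  0.14867596] [373.7 192.5] [371.3 225.8]
```

View pics/s1c.png

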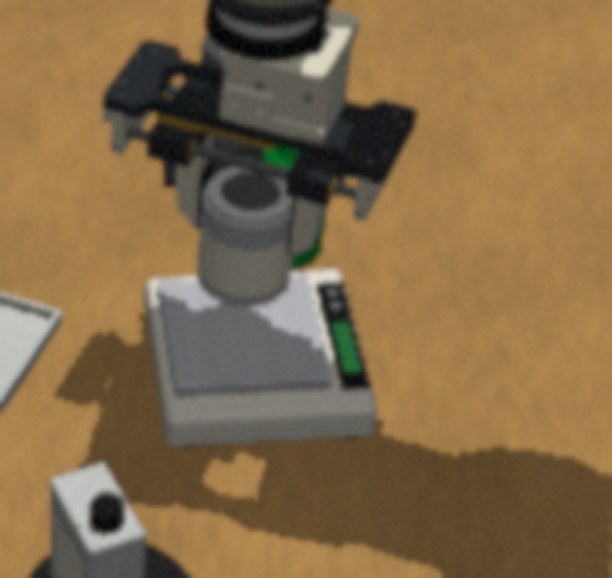

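The tin hangs upright in the gripper above the pan, lid centre at about crop (248,195), which matches the expected point within 2 mm. Lowering it.

Emit:
{"method": "send_rows", "body": {"rows": [[[0, 0, 0.4, 0, 0, 0], [0, 0, 0.7, 0, 0, 0], [0, 0, 0.5, 0, 0, 0], [0, 0, 0.2, 0, 0, 0], [0, 0, 0.06, 0, 0, 0], [0, 0, 0, 0, 0, 0], [0, 0, 0, 0, 0, 0]]]}}

```text
time_s: 13.9
ee_pos: [0.457, 0.0079, 0.1023]
orientation: [3.141, -0.0, 1.232]
contact_force: [-0.6, 0.5, -3.0]
gripper_width: 0.0627
finger_force: 35.0
```

Emit:
{"method": "send_rows", "body": {"rows": [[[0, 0, 0.05, 0, 0, 0], [0, 0, 0.03, 0, 0, 0], [0, 0, 0, 0, 0, 0]]]}}

```text
time_s: 14.2
ee_pos: [0.4567, 0.0079, 0.1003]
orientation: [3.141, -0.0, 1.232]
contact_force: [-0.5, 0.1, -0.9]
gripper_width: 0.0625
finger_force: 35.0
```

Emit:
{"method": "send_rows", "body": {"rows": [[[0, 0, 0.02, 0, 0, 0], [0, 0, 0, 0, 0, 0], [0, 0, 0, 0, 0, 0], [0, 0, 0, 0, 0, 0], [0, 0, 0, 0, 0, 0]]], "hand": 1}}

```text
time_s: 14.7
ee_pos: [0.4566, 0.0079, 0.0995]
orientation: [3.141, 0.0, 1.232]
contact_force: [0.5, 1.0, 1.0]
gripper_width: 0.0918
finger_force: 0.0
```

Emit:
{"method": "send_rows", "body": {"rows": [[[0, 0, -0.4, 0, 0, 0], [0, 0, -0.7, 0, 0, 0], [0, 0, -0.8, 0, 0, -1], [0, 0, -0.8, 0, 0, -1], [0, 0, -0.8, 0, 0, -1], [0, 0, -0.6, 0, 0, -1], [0, 0, 0, 0, 0, -1], [0, 0, 0, 0, 0, -1]]]}}

```text
time_s: 15.5
ee_pos: [0.4568, 0.0079, 0.2033]
orientation: [3.14, 0.001, 1.715]
contact_force: [0.2, 0.2, 0.7]
gripper_width: 0.0919
finger_force: 0.0
```

Emit:
{"method": "send_rows", "body": {"rows": [[[0, 0, 0, 0, 0, -1], [0, 0, 0, 0, 0, -1], [0, 0, 0, 0, 0, -1], [0, 0, 0, 0, 0, -1], [0, 0, 0, 0, 0, -0.45], [0, 0, 0, 0, 0, 0]]]}}

```text
time_s: 16.1
ee_pos: [0.4565, 0.0079, 0.2026]
orientation: [3.141, 0.0, 2.068]
contact_force: [-0.8, -0.2, -0.4]
gripper_width: 0.0918
finger_force: 0.0
```

Emit:
{"method": "send_rows", "body": {"rows": [[[0.4, 0.42, 0, 0, 0, 0], [0.9, 0.96, 0, 0, 0, 0], [0.9, 0.96, 0, 0, 0, 0], [0.9, 0.96, 0, 0, 0, 0], [0.9, 0.96, 0, 0, 0, 0], [0.9, 0.96, 0, 0, 0, 0], [0.9, 0.96, 0, 0, 0, 0], [0.9, 0.96, 0, 0, 0, 0]]]}}

```text
time_s: 16.9
ee_pos: [0.5338, 0.2417, 0.2024]
orientation: [3.141, 0.0, 2.067]
contact_force: [-1.0, -0.1, 0.3]
gripper_width: 0.0917
finger_force: 0.0
```

Emit:
{"method": "send_rows", "body": {"rows": [[[0.5, 0.52, 0, 0, 0, 0], [0.22, 0.22, 0, 0, 0, 0], [0, 0, 0, 0, 0, 0], [0, 0, 0, 0, 0, 0]]]}}

```text
time_s: 17.3
ee_pos: [0.541, 0.2642, 0.202]
orientation: [-3.141, 0.0, 2.067]
contact_force: [-0.4, -0.3, 0.7]
gripper_width: 0.092
finger_force: 0.0
```

Run:
```python
from h import *
snap('side','s2'); print(ctrl.observe()['ee_pos'],px('side',(.541,.265,.14)),px('side',(.541,.265,.05)))
a=cv2.imread('pics/s2.png')[180:360,255:435]; cv2.imwrite('pics/s2c.png',cv2.resize(a,None,fx=3.3,fy=3.3,interpolation=cv2.INTER_CUBIC))
```

```text
[0.5410346  0.26392079 0.20207371] [328.7 276.6] [328.2 305.6]
```

View pics/s2c.png

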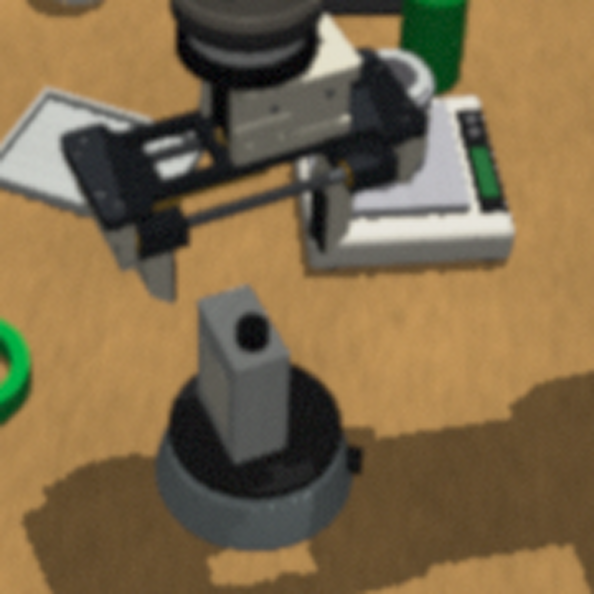

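The gripper is centred over the can and its fingers straddle the 36 mm side; the top's centre is at crop (243,325), close to the prediction. Descending to grip.

Emit:
{"method": "send_rows", "body": {"rows": [[[0.06, 0, 0.4, 0, 0, 0], [0, 0, 0.8, 0, 0, 0], [0, 0, 0.9, 0, 0, 0], [0, 0, 0.8, 0, 0, 0], [0, 0, 0.4, 0, 0, 0], [0, 0, 0.06, 0, 0, 0], [0, 0, 0, 0, 0, 0]]]}}

```text
time_s: 18.05
ee_pos: [0.5407, 0.2661, 0.1182]
orientation: [3.141, 0.0, 2.067]
contact_force: [-0.5, 0.1, 0.2]
gripper_width: 0.0918
finger_force: 0.0
```

Emit:
{"method": "send_rows", "body": {"rows": [[[0, 0, 0, 0, 0, 0], [0, 0, 0, 0, 0, 0], [0, 0, 0, 0, 0, 0], [0, 0, 0, 0, 0, 0], [0, 0, 0, 0, 0, 0], [0, 0, 0, 0, 0, 0], [0, 0, 0, 0, 0, 0]]], "hand": 0, "newtons": 25}}

```text
time_s: 18.75
ee_pos: [0.5405, 0.2663, 0.1179]
orientation: [-3.142, 0.0, 2.068]
contact_force: [-1.1, 0.4, 0.4]
gripper_width: 0.0402
finger_force: 0.0
```

Emit:
{"method": "send_rows", "body": {"rows": [[[0, 0, 0, 0, 0, 0], [0, 0, 0, 0, 0, 0], [0, 0, 0, 0, 0, 0]]]}}

```text
time_s: 19.05
ee_pos: [0.5407, 0.2663, 0.118]
orientation: [3.141, 0.0, 2.068]
contact_force: [0.5, 0.4, 0.6]
gripper_width: 0.036
finger_force: 25.0
```

Emit:
{"method": "send_rows", "body": {"rows": [[[0, 0, -0.3, 0, 0, 0], [0, 0, -0.5, 0, 0, -0.5], [0, 0, -0.5, 0, 0, -1], [0, 0, -0.5, 0, 0, -1], [0, 0, -0.5, 0, 0, -1], [0, 0, -0.5, 0, 0, -1], [0, 0, 0, 0, 0, -1], [0, 0, 0, 0, 0, -1]]]}}

```text
time_s: 19.85
ee_pos: [0.5403, 0.2662, 0.1885]
orientation: [-3.141, 0.0, 2.591]
contact_force: [-0.1, -0.2, -3.5]
gripper_width: 0.0359
finger_force: 25.0
```

Emit:
{"method": "send_rows", "body": {"rows": [[[0, 0, 0, 0, 0, -1], [0, 0, 0, 0, 0, -1], [0, 0, 0, 0, 0, -0.72], [-0.5, -0.5, 0, 0, 0, 0], [-0.8, -0.8, 0, 0, 0, 0], [-0.9, -0.9, 0, 0, 0, 0], [-0.9, -0.9, 0, 0, 0, 0], [-0.9, -0.9, 0, 0, 0, 0]]]}}

```text
time_s: 20.65
ee_pos: [0.6023, 0.1368, 0.1879]
orientation: [-3.141, -0.0, 2.804]
contact_force: [0.8, 0.7, -2.5]
gripper_width: 0.0361
finger_force: 25.0
```

Emit:
{"method": "send_rows", "body": {"rows": [[[-0.9, -0.9, 0, 0, 0, 0], [-0.9, -0.9, 0, 0, 0, 0], [-0.9, -0.9, 0, 0, 0, 0], [-0.9, -0.9, 0, 0, 0, 0], [-0.6, -0.7, 0, 0, 0, 0], [-0.41, -0.42, 0, 0, 0, 0], [0, 0, 0, 0, 0, 0], [0, 0, 0, 0, 0, 0]]]}}

```text
time_s: 21.45
ee_pos: [0.6714, -0.0102, 0.1877]
orientation: [3.141, -0.001, 2.805]
contact_force: [-0.4, 0.6, -3.3]
gripper_width: 0.0358
finger_force: 25.0
```

Run:
```python
from h import *
snap('side','s3'); o=ctrl.observe(); p=o['ee_pos']; print(p,o['orientation'],px('side',p+[0,0,.022]))
a=cv2.imread('pics/s3.png')[100:280,200:380]; cv2.imwrite('pics/s3c.png',cv2.resize(a,None,fx=3.3,fy=3.3,interpolation=cv2.INTER_CUBIC))
```

```text
[ 0.67133963 -0.00956887  0.18785589] [ 3.14131389e+00 -9.01378420e-04  2.80578801e+00] [280.6 161.3]
```

View pics/s3c.png

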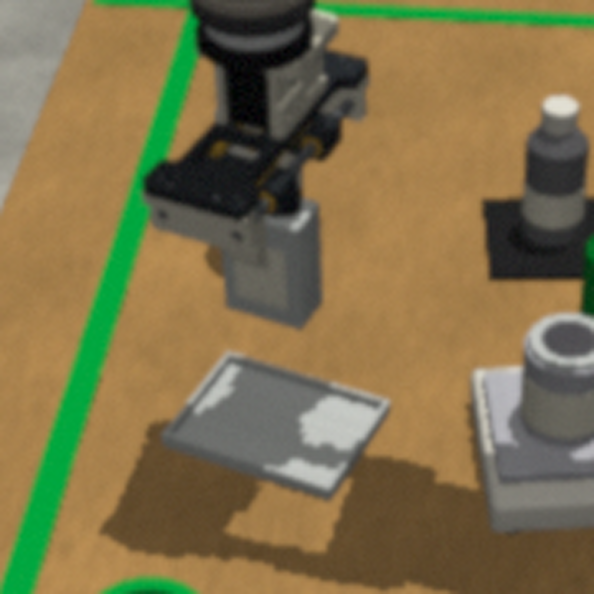

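The can hangs upright above the tray and parallel to it. The bottle stands on the mat and the tin on the scale. Lowering the can.

Emit:
{"method": "send_rows", "body": {"rows": [[[0, 0, 0.4, 0, 0, 0], [0, 0, 0.8, 0, 0, 0], [0, 0, 0.9, 0, 0, 0], [0, 0, 0.9, 0, 0, 0], [0, 0, 0.8, 0, 0, 0], [0, 0, 0.5, 0, 0, 0], [0, 0, 0.2, 0, 0, 0], [0, 0, 0, 0, 0, 0]]]}}

```text
time_s: 22.3
ee_pos: [0.6716, -0.0101, 0.075]
orientation: [-3.141, -0.001, 2.806]
contact_force: [1.2, 0.2, -3.1]
gripper_width: 0.0358
finger_force: 25.0
```

Run:
```python
from h import *
print(ctrl.observe()['ee_pos'],px('side',(.672,-.0105,.012)),[w('side',200+U/3.3,100+V/3.3,.012) for U,V in[(230,355),(390,402),(330,495),(165,440),(279,423)]])
```

```text
[ 0.67155374 -0.01008451  0.07496838] [284.1 225.3] [array([ 0.7181, -0.0741,  0.012 ]), array([ 0.5885, -0.0308,  0.012 ]), array([0.6228, 0.0719, 0.012 ]), array([0.7516, 0.0255, 0.012 ]), array([ 6.696e-01, -3.000e-04,  1.200e-02])]
```

Run:
```python
from h import *
snap('side','s4')
a=cv2.imread('pics/s4.png')[155:265,235:335]; cv2.imwrite('pics/s4c.png',cv2.resize(a,None,fx=5,fy=5,interpolation=cv2.INTER_CUBIC))
```

```text
(no output)
```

View pics/s4c.png

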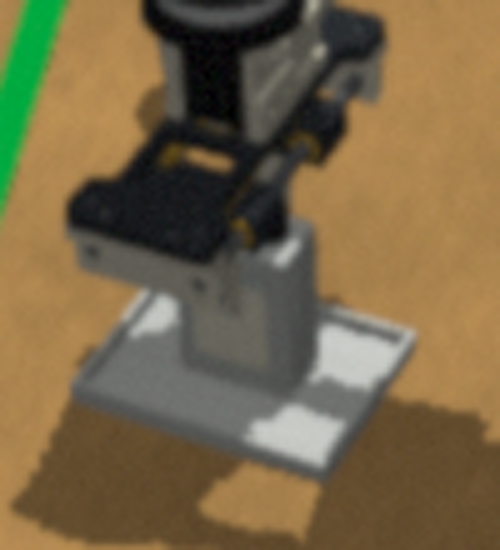

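Run:
```python
from h import *
c=lambda U,V,z:w('side',235+(U+.5)/5-.5,155+(V+.5)/5-.5,z)
print('base',[c(*q,.008)[:2] for q in[(183,365),(297,393),(315,365)]])
t=np.array([c(*q,.012) for q in[(76,380),(325,462),(413,328),(150,292)]]);print(t[:,:2],t.mean(0))
a=2.806;R=np.array([[np.cos(a),-np.sin(a)],[np.sin(a),np.cos(a)]])
print('expected base', np.round([[.6715,-.0101]+R@np.array(k) for k in[(.031,.018),(.031,-.018),(-.031,-.018),(-.031,.018)]],4))
```

```text
base [array([ 0.7037, -0.0037]), array([0.6446, 0.0115]), array([ 0.6381, -0.0094])]
[[ 0.7538  0.0159]
 [ 0.6249  0.062 ]
 [ 0.5915 -0.0366]
 [ 0.7279 -0.052 ]] [ 0.674525 -0.002675  0.012   ]
expected base [[ 0.6363 -0.0169]
 [ 0.6482  0.0171]
 [ 0.7067 -0.0033]
 [ 0.6948 -0.0373]]
```

Run:
```python
from h import *
im=cv2.imread('pics/top0.png'); s=cv2.cvtColor(im,cv2.COLOR_BGR2HSV)[:,:,1]
for n,(y0,y1,x0,x1) in dict(tray=(145,245,315,405),scale=(260,355,300,400)).items():
    m=(s[y0:y1,x0:x1]<60).astype(np.uint8); c=max(cv2.findContours(m,0,2)[0],key=cv2.contourArea)
    r=cv2.minAreaRect(c); b=cv2.boxPoints(r)+[x0,y0]; p=np.array([w('top',*q,.012) for q in b])
    print(n,b.round(1).tolist(),p.mean(0),np.linalg.norm(p-np.roll(p,1,0),axis=1))
a=cv2.imread('pics/side0.png'); s=cv2.cvtColor(a,cv2.COLOR_BGR2HSV)[:,:,1]
m=(s[190:255,245:322]<60).astype(np.uint8)*255; 
c=max(cv2.findContours(m,0,2)[0],key=cv2.contourArea)[:,0]+[245,190]
print('side extremes',[c[np.argmin(c@v)].tolist() for v in np.array([(1,0),(-1,0),(0,-1)])])
for P in [(.7514,.0179,.012),(.6203,.0625,.012),(.5879,-.0363,.012)]: print(px('side',P),px('side',(*P[:2],0)))
```

```text
tray [[324.2, 219.6], [348.1, 155.8], [396.6, 174.0], [372.7, 237.8]] [ 0.671825 -0.009275  0.012   ] [0.1055623  0.14164099 0.10689668 0.14114932]
scale [[308.3, 276.8], [383.6, 266.7], [393.6, 341.7], [318.3, 351.7]] [0.443425 0.004775 0.012   ] [0.1497346  0.15369769 0.150096   0.1515129 ]
side extremes [[249, 231], [317, 223], [298, 250]]
[250.6 231.2] [251.  234.7]
[301.5 247.3] [301.6 250.8]
[318.6 220.4] [318.6 223.9]
```

Both views agree on the tray's centre, (0.672, -0.010), and the can is already there. Setting it down.

Emit:
{"method": "send_rows", "body": {"rows": [[[0, 0, 0.06, 0, 0, 0], [0, 0, 0.04, 0, 0, 0], [0, 0, 0, 0, 0, 0]]]}}

```text
time_s: 22.65
ee_pos: [0.672, -0.0106, 0.0734]
orientation: [3.141, 0.001, 2.805]
contact_force: [0.2, 0.6, -3.1]
gripper_width: 0.0357
finger_force: 25.0
```

Emit:
{"method": "send_rows", "body": {"rows": [[[0, 0, 0.05, 0, 0, 0], [0, 0, 0.02, 0, 0, 0], [0, 0, 0, 0, 0, 0]]]}}

```text
time_s: 22.95
ee_pos: [0.6721, -0.0107, 0.072]
orientation: [3.142, 0.001, 2.805]
contact_force: [-0.4, -1.3, 2.8]
gripper_width: 0.036
finger_force: 25.0
```

Emit:
{"method": "send_rows", "body": {"rows": [[[0, 0, 0, 0, 0, 0], [0, 0, 0, 0, 0, 0], [0, 0, 0, 0, 0, 0], [0, 0, 0, 0, 0, 0], [0, 0, 0, 0, 0, 0]]], "hand": 1}}

```text
time_s: 23.45
ee_pos: [0.6718, -0.0105, 0.0711]
orientation: [-3.142, -0.0, 2.805]
contact_force: [-0.3, 0.3, 0.9]
gripper_width: 0.0713
finger_force: 0.0
```

Emit:
{"method": "send_rows", "body": {"rows": [[[0, 0, -0.4, 0, 0, 0], [0, 0, -0.8, 0, 0, 0], [0, 0, -0.9, 0, 0, 0], [0, 0, -0.9, 0, 0, 0], [0, 0, -0.9, 0, 0, 0], [0, 0, -0.8, 0, 0, 0], [0.13, -0.4, 0, 0, 0, 0], [0.27, -0.8, 0, 0, 0, 0]]]}}

```text
time_s: 24.25
ee_pos: [0.6524, -0.0353, 0.1889]
orientation: [3.141, 0.001, 2.807]
contact_force: [0.9, -0.2, -1.3]
gripper_width: 0.0917
finger_force: 0.0
```

Emit:
{"method": "send_rows", "body": {"rows": [[[0.32, -0.95, 0, 0, 0, 0], [0.32, -0.95, 0, 0, 0, 0], [0.32, -0.95, 0, 0, 0, 0], [0.32, -0.95, 0, 0, 0, 0], [0.32, -0.95, 0, 0, 0, 0], [0.32, -0.95, 0, 0, 0, 0], [0.32, -0.95, 0, 0, 0, 0], [0.32, -0.95, 0, 0, 0, 0]]]}}

```text
time_s: 25.05
ee_pos: [0.5276, -0.1947, 0.1879]
orientation: [-3.141, -0.001, 2.805]
contact_force: [0.6, -0.0, 0.6]
gripper_width: 0.0915
finger_force: 0.0
```

Emit:
{"method": "send_rows", "body": {"rows": [[[0.32, -0.95, 0, 0, 0, 0], [0.32, -0.95, 0, 0, 0, 0], [0.32, -0.95, 0, 0, 0, 0], [0.23, -0.72, 0, 0, 0, 0], [0, 0, 0, 0, 0, 0], [0, 0, 0, 0, 0, 0]]]}}

```text
time_s: 25.65
ee_pos: [0.4712, -0.2682, 0.1882]
orientation: [3.141, -0.001, 2.804]
contact_force: [-0.3, -0.2, 0.8]
gripper_width: 0.0922
finger_force: 0.0
```

Run:
```python
from h import *
snap('top','t5'); snap('side','s5'); print(ctrl.observe()['ee_pos'])
a=cv2.imread('pics/t5.png')[140:360,180:520]; b=cv2.imread('pics/s5.png')[100:340,220:430]
a=cv2.resize(a,(430,278),interpolation=2); 
A=cv2.resize(cv2.imread('pics/t5.png')[145:355,300:410],(314,600),interpolation=2)
B=cv2.resize(b,(480,549),interpolation=2); out=np.zeros((600,800,3),np.uint8); out[:,:314]=A; out[:549,318:798]=B; cv2.imwrite('pics/c5.png',out)
```

```text
[ 0.47191839 -0.26761695  0.18844118]
```

View pics/c5.png

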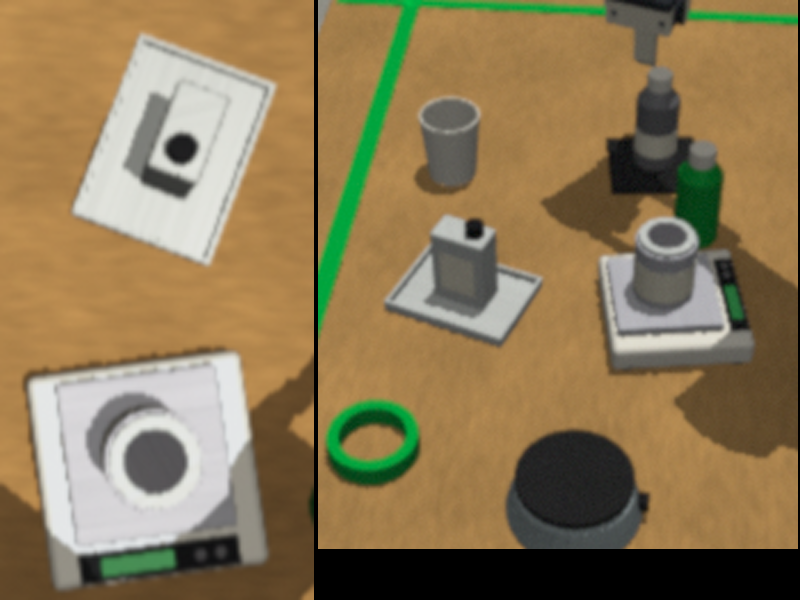

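The crop shows the can standing parallel in the tray and the tin on the pan. I'll check both centres numerically and measure the shaker now that it is uncovered.

Run:
```python
from h import *
c=lambda U,V,z:w('top',300+(U+.5)/2.855-.5,145+(V+.5)/2.857-.5,z)
p=np.array([c(*q,.094) for q in[(182,80),(230,97),(195,183),(147,165)]]);e=p[1]-p[2];print('can',p.mean(0),np.degrees(np.arctan2(e[1],e[0])))
print('tin',c(153,458,.12),'pan',np.mean([c(*q,.045) for q in[(57,387),(213,366),(237,525),(80,545)]],0))
im=cv2.imread('pics/t5.png'); g=cv2.cvtColor(im,6)[215:310,180:265]
m=(g<45).astype(np.uint8); m=cv2.morphologyEx(m,cv2.MORPH_OPEN,np.ones((13,13),np.uint8))
k=max(cv2.findContours(m,0,1)[0],key=cv2.contourArea); (x,y),r=cv2.minEnclosingCircle(k); el=cv2.fitEllipse(k); print(x,y,r,el)
print('shaker',w('top',el[0][0]+180,el[0][1]+215,.05),w('top',el[0][0]+180+el[1][0]/2,el[0][1]+215,.05))
cv2.imwrite('pics/sh.png',cv2.resize(im[215:310,180:265],None,fx=5,fy=5,interpolation=2))
```

```text
can [ 0.669625 -0.011875  0.094   ] -20.709037591649068
tin [0.4598 0.0084 0.12  ] pan [0.45565 0.00705 0.045  ]
39.9260368347168 45.96154022216797 28.17823028564453 ((39.08132553100586, 45.52031707763672), (52.87386703491211, 54.81633758544922), 31.766576766967773)
shaker [0.532  0.2654 0.05  ] [0.5335 0.2141 0.05  ]
```

View pics/sh.png

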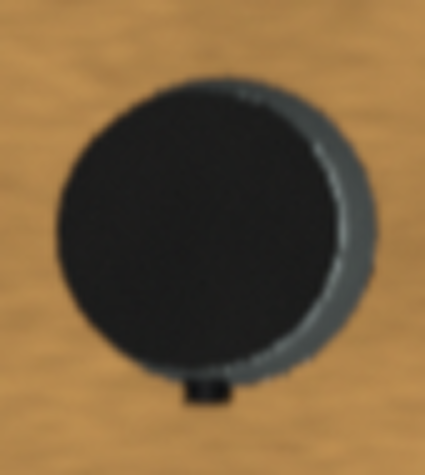

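The shaker disc's centre in the crop is (200,227), which gives about (0.5325, 0.2646). The tin and can are within 3 mm of their centres. Now fetching the bottle.

Emit:
{"method": "send_rows", "body": {"rows": [[[0, 0, 0.4, 0, 0, 0], [0, 0, 0.8, 0, 0, 0], [0, 0, 0.9, 0, 0, 0], [0, 0, 0.9, 0, 0, 0], [0, 0, 0.8, 0, 0, 0], [0, 0, 0.46, 0, 0, 0], [0, 0, 0, 0, 0, 0], [0, 0, 0, 0, 0, 0]]]}}

```text
time_s: 26.55
ee_pos: [0.4722, -0.2682, 0.0825]
orientation: [-3.141, 0.0, 2.806]
contact_force: [-0.1, -0.6, 0.3]
gripper_width: 0.092
finger_force: 0.0
```

Emit:
{"method": "send_rows", "body": {"rows": [[[0, 0, 0, 0, 0, 0], [0, 0, 0, 0, 0, 0], [0, 0, 0, 0, 0, 0], [0, 0, 0, 0, 0, 0], [0, 0, 0, 0, 0, 0], [0, 0, 0, 0, 0, 0], [0, 0, 0, 0, 0, 0], [0, 0, 0, 0, 0, 0]]], "hand": 0, "newtons": 25}}

```text
time_s: 27.35
ee_pos: [0.4719, -0.2684, 0.0823]
orientation: [-3.141, 0.0, 2.805]
contact_force: [-1.2, -0.6, 1.8]
gripper_width: 0.0515
finger_force: 25.0
```

Emit:
{"method": "send_rows", "body": {"rows": [[[0, 0, -0.3, 0, 0, 0], [0, 0, -0.7, 0, 0, 0], [0, 0, -0.9, 0, 0, 0], [0, 0, -0.9, 0, 0, 0], [0, 0, -0.9, 0, 0, 0], [0, 0, -0.9, 0, 0, 0], [0, 0, -0.8, 0, 0, 0], [0, 0, -0.4, 0, 0, 0]]]}}

```text
time_s: 28.15
ee_pos: [0.4721, -0.2684, 0.2291]
orientation: [-3.141, 0.002, 2.805]
contact_force: [-0.2, -0.0, -2.7]
gripper_width: 0.0518
finger_force: 25.0
```

Emit:
{"method": "send_rows", "body": {"rows": [[[0.09, 0.4, 0, 0, 0, 0], [0.17, 0.75, 0, 0, 0, 0], [0.21, 0.95, 0, 0, 0, 0], [0.21, 0.95, 0, 0, 0, 0], [0.21, 0.95, 0, 0, 0, 0], [0.21, 0.95, 0, 0, 0, 0], [0.21, 0.95, 0, 0, 0, 0], [0.21, 0.95, 0, 0, 0, 0]]]}}

```text
time_s: 28.95
ee_pos: [0.4916, -0.0921, 0.2257]
orientation: [3.141, -0.003, 2.806]
contact_force: [-0.2, 0.8, -3.1]
gripper_width: 0.0515
finger_force: 25.0
```

Emit:
{"method": "send_rows", "body": {"rows": [[[0.22, 0.95, 0, 0, 0, 0], [0.22, 0.95, 0, 0, 0, 0], [0.22, 0.95, 0, 0, 0, 0], [0.22, 0.95, 0, 0, 0, 0], [0.22, 0.95, 0, 0, 0, 0], [0.22, 0.95, 0, 0, 0, 0], [0.22, 0.95, 0, 0, 0, 0], [0.22, 0.95, 0, 0, 0, 0]]]}}

```text
time_s: 29.75
ee_pos: [0.5124, 0.1014, 0.2257]
orientation: [-3.141, -0.003, 2.806]
contact_force: [-0.3, 0.4, -2.9]
gripper_width: 0.0513
finger_force: 25.0
```

Emit:
{"method": "send_rows", "body": {"rows": [[[0.21, 0.95, 0, 0, 0, 0], [0.21, 0.95, 0, 0, 0, 0], [0.21, 0.95, 0, 0, 0, 0], [0.21, 0.95, 0, 0, 0, 0], [0.21, 0.95, 0, 0, 0, 0], [0.18, 0.8, 0, 0, 0, 0], [0.14, 0.6, 0, 0, 0, 0], [0.09, 0.33, 0, 0, 0, 0]]]}}

```text
time_s: 30.55
ee_pos: [0.5318, 0.2661, 0.2259]
orientation: [-3.14, -0.002, 2.807]
contact_force: [-0.1, -0.2, -2.9]
gripper_width: 0.0519
finger_force: 25.0
```

Emit:
{"method": "send_rows", "body": {"rows": [[[0, 0, 0, 0, 0, 0], [0, 0, 0, 0, 0, 0], [0, 0, 0, 0, 0, 0]]]}}

```text
time_s: 30.85
ee_pos: [0.5326, 0.2639, 0.2271]
orientation: [-3.141, -0.0, 2.805]
contact_force: [-0.3, -0.4, -3.5]
gripper_width: 0.0518
finger_force: 25.0
```

Emit:
{"method": "send_rows", "body": {"rows": [[[0, 0, 0.4, 0, 0, 0], [0, 0, 0.8, 0, 0, 0], [0, 0, 0.9, 0, 0, 0], [0, 0, 0.9, 0, 0, 0], [0, 0, 0.6, 0, 0, 0], [0, 0, 0.3, 0, 0, 0], [0, 0, 0.03, 0, 0, 0], [0, 0, 0, 0, 0, 0]]]}}

```text
time_s: 31.65
ee_pos: [0.5329, 0.2647, 0.1293]
orientation: [3.141, 0.001, 2.805]
contact_force: [0.2, 0.5, -2.9]
gripper_width: 0.0513
finger_force: 25.0
```

Emit:
{"method": "send_rows", "body": {"rows": [[[0, 0, 0.03, 0, 0, 0], [0, 0, 0.03, 0, 0, 0], [0, 0, 0, 0, 0, 0], [0, 0, 0, 0, 0, 0]]]}}

```text
time_s: 32.05
ee_pos: [0.5327, 0.2648, 0.1277]
orientation: [3.141, 0.0, 2.805]
contact_force: [1.1, -1.1, -3.1]
gripper_width: 0.0513
finger_force: 25.0
```

Emit:
{"method": "send_rows", "body": {"rows": [[[0, 0, 0.03, 0, 0, 0], [0, 0, 0.03, 0, 0, 0], [0, 0, 0, 0, 0, 0], [0, 0, 0, 0, 0, 0]]]}}

```text
time_s: 32.45
ee_pos: [0.5327, 0.2648, 0.1264]
orientation: [3.141, 0.001, 2.805]
contact_force: [-1.5, 0.4, 1.7]
gripper_width: 0.0515
finger_force: 25.0
```

Emit:
{"method": "send_rows", "body": {"rows": [[[0, 0, 0, 0, 0, 0], [0, 0, 0, 0, 0, 0], [0, 0, 0, 0, 0, 0], [0, 0, 0, 0, 0, 0], [0, 0, 0, 0, 0, 0], [0, 0, 0, 0, 0, 0]]], "hand": 1}}

```text
time_s: 33.05
ee_pos: [0.5326, 0.2648, 0.1259]
orientation: [-3.142, 0.0, 2.805]
contact_force: [0.4, -0.1, 0.2]
gripper_width: 0.0911
finger_force: 0.0
```

Emit:
{"method": "send_rows", "body": {"rows": [[[0, 0, -0.4, 0, 0, 0], [0, 0, -0.8, 0, 0, 0], [0, 0, -0.9, 0, 0, 0], [0, 0, -0.9, 0, 0, 0], [0, 0, -0.9, 0, 0, 0], [0, 0, -0.9, 0, 0, 0], [0, 0, -0.9, 0, 0, 0], [0, 0, -0.3, 0, 0, 0]]]}}

```text
time_s: 33.85
ee_pos: [0.5334, 0.2651, 0.2793]
orientation: [3.138, 0.004, 2.805]
contact_force: [0.4, 0.7, -0.4]
gripper_width: 0.0918
finger_force: 0.0
```

Emit:
{"method": "send_rows", "body": {"rows": [[[0.3, -0.4, 0, 0, 0, 0], [0.6, -0.8, 0, 0, 0, 0], [0.6, -0.8, 0, 0, 0, 0], [0.6, -0.8, 0, 0, 0, 0], [0.6, -0.8, 0, 0, 0, 0], [0.3, -0.4, 0, 0, 0, 0], [0, 0, 0, 0, 0, 0], [0, 0, 0, 0, 0, 0]]]}}

```text
time_s: 34.65
ee_pos: [0.4292, 0.1953, 0.2761]
orientation: [3.141, 0.001, 2.805]
contact_force: [0.0, -1.1, -0.7]
gripper_width: 0.0918
finger_force: 0.0
```

Run:
```python
from h import *
snap('top','t6'); snap('side','s6'); print(ctrl.observe()['ee_pos'])
A=cv2.resize(cv2.imread('pics/t6.png')[130:360,120:530],(800,449),interpolation=2); cv2.imwrite('pics/t6c.png',A)
B=cv2.resize(cv2.imread('pics/s6.png')[100:420,190:450],(487,600),interpolation=2); cv2.imwrite('pics/s6c.png',B)
```

```text
[0.42940981 0.19546715 0.27580426]
```

View pics/t6c.png

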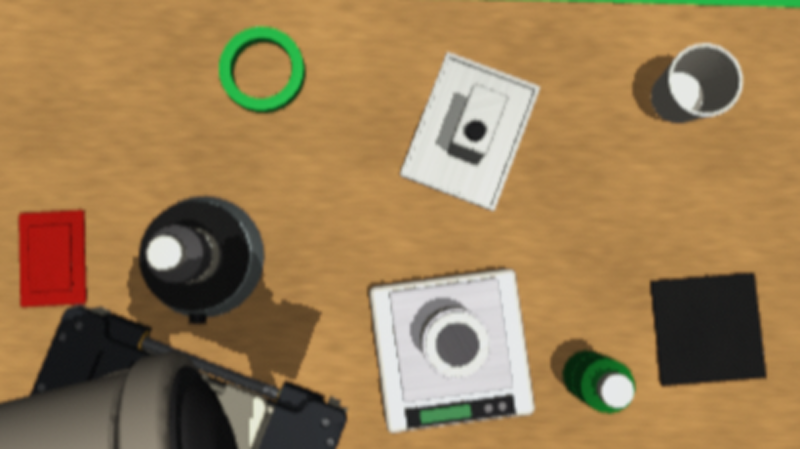

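View pics/s6c.png

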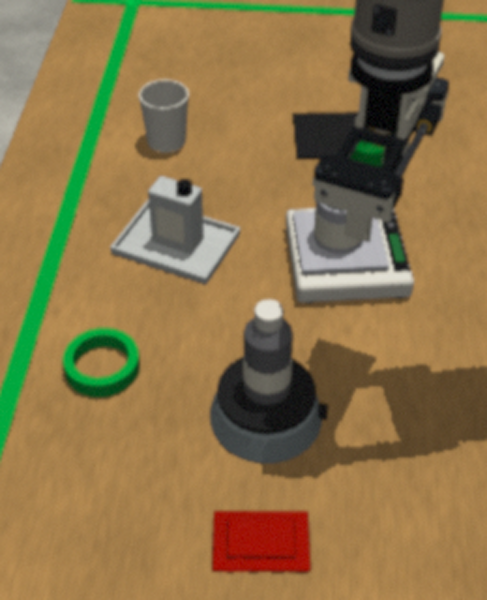

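The final views show the bottle on the shaker (cap at crop (164,252)), the tin on the scale (455,342) and the can in the tray (475,125), all upright. The mat is empty, the bystanders have not moved, and the gripper is clear. Handing in.

Run:
```python
from h import *
print(w('top',120+164.5/1.951-.5,130+252.5/1.952-.5,.175)); print(ctrl.job_done())
```

```text
[0.5325 0.262  0.175 ]
the job is handed in; nothing more can be done
None
```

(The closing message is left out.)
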